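# Set out the ultrasonic test bench for a round-bar check

### The arm

A 6-joint arm with a two-finger parallel gripper is mounted at the origin on the work surface. World frame = base frame: x ahead of the robot, y to its left, z up, the work surface at z = 0. Lengths are in m, angles in rad, forces in N, time in s.
With the tool pointing down it reaches from about 0.375 to 0.9 m from the base axis. Payload 3.1 kg.
Tool frame: the origin (TCP) lies on the mounting face of the last link; the fingertips stand 182 mm ahead of it and the grasp point (between the pads) lies 164 mm ahead of it; z points along the fingers, y is the line along which they close (so a half turn about z gives the same grasp; the last joint's range is limited). The gripper opens to 87 mm and grips with 3 to 60 N. Pads are 19 mm wide; open, the fingers measure 117 mm over their backs; the gripper's body (75 mm by 190 mm) begins 51 mm behind the grasp point.
Start: joints at [1.006, 0.527, 1.433, -0, 1.181, -0.178], TCP at [0.236, 0.579, 0.405] pointing down, gripper open.
Joint ranges: [-3.08, 3.08], [-0.75, 2.2], [0.22, 2.44], [-1.43, 4.57], [0, 2.65], [-2.85, 2.85]. Speed limits (rad/s): [2.79, 2.79, 3.14, 3.14, 3.14, 3.14].

### API

Orientations are given as a unit quaternion [w, x, y, z].
In Python, from plant import manip gives the robot as it stands. The module is installed in compiled form; this text tells all that it offers. Calls block until the motion is done:
- manip.move_pose(position, orientation): joint-space move of the TCP to a pose.
- manip.move_straight(position, ori=None, vel=0.15, contact_N=None): straight line of the TCP; ori=None keeps the orientation; vel is the mean speed in m/s. With contact_N (N) it stops when the force on the tool has changed by that much, and returns True; else False.
- manip.move_joints(angles): joint-space move.
- manip.grip(opening): finger opening in m; the grip force is fixed at half the most; returns when the fingers have stopped.
- manip.pause(seconds).
- manip.ik(position, orientation): joint angles nearest the present ones, or None.
- manip.sense(): the state.
- manip.read_camera(name): name is "scene" or "side" or "wrist"; returns (picture, depth): 384x512x3 uint8, blue, green, red; 384x512 float32, m along the optical axis (not along the pixel's ray), 0 where there is no reading.
- manip.camera_info(name): a dict with "fx", "fy", "cx", "cy" (pixels), "T" (4x4, takes a point from camera to world coordinates). Camera axes: x right, y down, z forward; pixel columns grow to the right and rows downward; lengths in m; the calibration is good to about 2 mm. A picture is of the moment at which its call begins: read the wrist's pose just before it. camera_info takes no time and is no camera call; for the wrist camera it gives the pose at the moment of the call.
A pose or a line that the arm cannot do raises manip.IKError and nothing moves.
- manip.close_job(): hands the job in; it is judged then, once.
The state is a dict: "clock": time; "q": joint angles; "qvel": joint speeds; "tau": joint torques, N m; "eef_pos": TCP position; "orientation": TCP orientation; "force": force on the tool from outside, world axes, zero at the start; "moment": the same for the moment, N m; "finger_gap": finger opening in m; "gripper_force": force on a finger pad.
Only numpy, scipy, OpenCV 4.12 (cv2) and the standard library are available. Lean on these libraries where they do the work, as an engineer would, in place of code of your own. Each camera call takes 0.05 s, during which the arm holds its last target. There are 200 camera calls.

### The job

Set out the bench for an ultrasonic check: lay the thick round bar in the middle groove of the ribbed rest and the thin round bar in the outer groove nearest the dark calibration block, both centred lengthwise, and put the stepped block on the bench on the block's other side (away from the rest), parallel with it, level with its middle and leaving a gap of about 4 cm. Stand the probe upright on top of the calibration block, midway between its hole and its plain end. Set each part down gently, never dropped or left to roll, and leave the bottle and the white box alone.

Things in the scene. Friction and masses are not known exactly. Their poses are not given: they have to be found in the camera images.
- rest: Fixed grey ribbed rest, left or right of the calibration block; base 90 (x) x 200 (y) x 8 mm. Three V grooves (dark rubber walls at 30 degrees, 23 wide) along its x at y = -70, 0, +70 mm: bottom z = 8; flat ribs between, tops z = 14.6. Seated, the thick bar's axis is 30 mm and the thin bar's 23 mm above the underside. Origin: centre of underside, on the bench. x points away from the robot within 12 degrees.
- block: Fixed dark steel calibration block lying flat, 130 (x) x 60 (y) x 25 mm high. 31 mm through hole at x = -35 mm (end nearer the robot); the +x end is plain. Hole edge at x = -20, plain end at +65, so midway is x = +22.5 mm, y = 0. Origin: centre of underside, on the bench. x points away from the robot within 12 degrees.
- thick_bar: Loose solid aluminium round bar, 38 mm diameter, 100 mm long, about 0.3 kg, lying on the bench. Origin: its middle, on its axis. x runs along the bar; y and z turn with it if it rolls.
- thin_bar: Loose solid aluminium round bar, 26 mm diameter, 100 mm long, about 0.14 kg, lying on the bench. Origin: its middle, on its axis. x runs along the bar; y and z turn with it if it rolls.
- step_block: Loose steel staircase-shaped block, footprint 100 (x) x 30 (y) mm, five 20 mm steps, 10, 16, 22, 28, 34 mm high from -x to +x; 0.5 kg, centre of mass near x = +11 mm. Origin: centre of the underside. Either end may point away from the robot when placed. With the 40 mm gap its middle line lies 85 mm from the calibration block's middle line.
- probe: Loose small ultrasonic probe standing upright: steel cylinder 26 mm diameter, 42 mm high, with a brass stub 16 mm diameter, 10 mm high on top; about 0.12 kg. Origin: centre of its underside; z points up out of the stub.
- bottle: Bystander: loose standing white bottle with a green label, 60 mm diameter, 170 mm high. Origin: centre of its underside. Do not disturb.
- white_box: Bystander: loose upright plain white box, 45 x 45 x 110 mm high. Origin: centre of its underside. Do not disturb.
Mind the look-alikes: they are no part of the job. Leave any turquoise look-alike of the thin_bar alone. Leave any green look-alike of the thick_bar alone.

How it is judged:
At the end, for the whole second after the job is handed in: Thick bar in middle groove, thin bar in the groove on the block's side (15 mm along, 8 across, 4 in height, 0.15 rad); stepped block flat, on the block's far side from the rest, gap 25-55 mm, middles within 15 mm, 0.15 rad; probe upright on the block within 12 mm of midway; all released, still (x of thick_bar in the frame of rest between -0.015 and 0.015 m and y of thick_bar in the frame of rest between -0.008 and 0.008 m and z of thick_bar in the frame of rest between 0.026 and 0.034 m and angle between the x axis of each of thick_bar, thin_bar and the x axis of rest, either way round below 0.15 rad and x of thin_bar in the frame of rest between -0.015 and 0.015 m and z of thin_bar in the frame of rest between 0.019 and 0.027 m and ((y of block in the frame of rest above 0 m and y of thin_bar in the frame of rest between 0.062 and 0.078 m) or (y of block in the frame of rest below 0 m and y of thin_bar in the frame of rest between -0.078 and -0.062 m)) and x of step_block in the frame of block between -0.015 and 0.015 m and z of step_block in the frame of block between -0.004 and 0.004 m and angle between the x axis of step_block and the x axis of block, either way round below 0.15 rad and angle between each of step_block, probe's own z axis and vertical below 0.1 rad and ((y of rest in the frame of block above 0 m and y of step_block in the frame of block between -0.1 and -0.07 m) or (y of rest in the frame of block below 0 m and y of step_block in the frame of block between 0.07 and 0.1 m)) and x of probe in the frame of block between 0.0105 and 0.0345 m and y of probe in the frame of block between -0.012 and 0.012 m and z of probe in the frame of block between 0.021 and 0.029 m and linear speed of each of thick_bar, thin_bar, step_block, probe below 0.02 m/s); the robot touches nothing.
It fails at once if a bar, the stepped block or the probe falls or rolls free faster than 0.5 m/s ((linear speed of thick_bar above 0.5 m/s and contact force between the fingers and thick_bar below 0.05 N) or (linear speed of thin_bar above 0.5 m/s and contact force between the fingers and thin_bar below 0.05 N) or (linear speed of step_block above 0.5 m/s and contact force between the fingers and step_block below 0.05 N) or (linear speed of probe above 0.5 m/s and contact force between the fingers and probe below 0.05 N)).
It fails at once if the bottle or the white box is moved more than 20 mm or tipped (distance of any of bottle, white_box from where it was at the start of the episode above 0.02 m or angle between any of bottle, white_box's own z axis and vertical above 0.3 rad).
It also fails if it takes over 106 s, if anything falls off the work surface, if the arm or the gripper's body presses on something with over 40 N, if the wrist force passes 120 N, or if a joint passes its speed limit or range.

## Working session

There is one attempt and no reset: what is moved stays moved. The work goes in short steps, each a Python script; the robot and the scene stay as the last script left them, time stands still between calls to the robot, and variables do not carry over. Pictures are saved under pics/ and viewed, at most 14 in all, crops included, and the job is handed in when it is done.

```bash
mkdir -p pics; ls; python3 - <<'E'
from plant import manip
import cv2,numpy as np
for n in("scene","side"):
    p,d=manip.read_camera(n); i=manip.camera_info(n)
    cv2.imwrite(f"pics/{n}0.png",p); np.savez(f"{n}0.npz",p=p,d=d,**i)
    print(n,i["fx"],i["T"].round(3).tolist())
print(manip.sense())
E
```

```text
pics
scene 383.0091752775584 [[0.643, 0.413, -0.645, 1.317], [0.765, -0.372, 0.525, -0.651], [-0.023, -0.832, -0.555, 0.738], [0.0, 0.0, 0.0, 1.0]]
side 484.6902315833837 [[-0.999, -0.002, 0.034, 0.485], [-0.029, 0.562, -0.826, 1.09], [-0.017, -0.827, -0.562, 0.793], [0.0, 0.0, 0.0, 1.0]]
{'clock': 0.1, 'q': array([ 1.00549082e+00,  5.28393842e-01,  1.43380903e+00, -9.31184077e-06,
        1.18138426e+00, -1.78508687e-01]), 'qvel': array([-0.00216041, -0.00346642, -0.00175693, -0.0004229 , -0.00031108,
       -0.00080263]), 'tau': array([-5.43570950e-04, -4.40990639e+01, -1.77149481e+01,  6.34587253e-02,
        5.34178305e-02, -5.27475595e-05]), 'eef_pos': array([0.23557075, 0.57856247, 0.40384535]), 'orientation': array([-3.58379453e-04,  1.92193215e-01,  9.81356599e-01, -9.30631466e-04]), 'force': array([ 0.23352546, -0.25257654, -0.71635084]), 'moment': array([-0.00445019, -0.00118054, -0.01185066]), 'gripper_force': 0.0, 'finger_gap': 0.08704924466851835}
```

View pics/scene0.png

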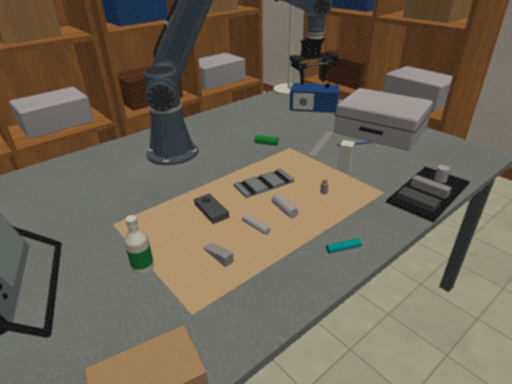

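View pics/side0.png

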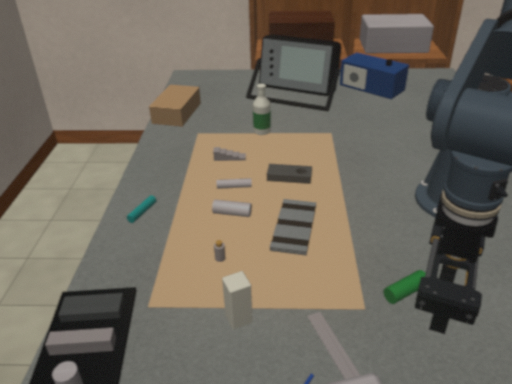

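The scene shows the rest (scene ~265,182), calibration block (211,208), thick bar (285,206), thin bar (256,224), stepped block (218,254), probe (324,187), bottle (139,247) and white box (346,155). The rest is on the +y side of the block. Next I'll build a top-down view from the depth data.

```bash
cat > h.py <<'E'
import numpy as np,cv2
def cloud(p,d,i):
    v,u=np.nonzero(d>0); z=d[v,u]
    P=np.c_[(u-i["cx"])/i["fx"]*z,(v-i["cy"])/i["fy"]*z,z]
    T=np.asarray(i["T"]); return P@T[:3,:3].T+T[:3,3], p[v,u]
def topdown(W,C,x0,x1,y0,y1,s,zmax=.2):
    # image: right = -y, up = +x ; s px per m
    h,w=int((x1-x0)*s),int((y1-y0)*s); im=np.zeros((h,w,3),np.uint8)
    m=(W[:,0]>x0)&(W[:,0]<x1)&(W[:,1]>y0)&(W[:,1]<y1)&(W[:,2]<zmax)
    W,C=W[m],C[m]; o=np.argsort(W[:,2]); W,C=W[o],C[o]
    r=((x1-W[:,0])*s).astype(int).clip(0,h-1); c=((y1-W[:,1])*s).astype(int).clip(0,w-1)
    im[r,c]=C; Z=np.full((h,w),np.nan); Z[r,c]=W[:,2]
    return im,Z
E
python3 - <<'E'
from h import *
W=[];C=[]
for n in("scene","side"):
    i=dict(np.load(n+"0.npz")); w,c=cloud(i["p"],i["d"],i); 
    m=(w[:,0]>.35)&(w[:,0]<.9)&(abs(w[:,1])<.5)&(abs(w[:,2])<.006); print(n,m.sum(),np.median(w[m,2]))
    W.append(w);C.append(c)
    # clusters of height
    m=(w[:,0]>.3)&(w[:,0]<.95)&(abs(w[:,1])<.5)&(w[:,2]>.007)&(w[:,2]<.2); q=w[m]
    g=np.zeros((650,1000),np.uint8); a=((q[:,0]-.3)*1000).astype(int);b=((q[:,1]+.5)*1000).astype(int); g[a.clip(0,649),b.clip(0,999)]=1
    g=cv2.dilate(g,np.ones((7,7)))
    k,l,st,ce=cv2.connectedComponentsWithStats(g)
    L=l[a.clip(0,649),b.clip(0,999)]
    for j in range(1,k):
        s=q[L==j]
        if len(s)>40:
            R=cv2.minAreaRect(s[:,:2].astype(np.float32)); print(len(s),np.round(R[0],3),np.round(R[1],3),round(R[2],1),"z",s[:,2].min().round(3),s[:,2].max().round(3))
im,Z=topdown(np.vstack(W),np.vstack(C),.3,.95,-.45,.45,850)
cv2.imwrite("pics/top0.png",im)
E
```

```text
scene 33513 -0.001072052509916377
788 [0.44  0.117] [0.203 0.097] 79.1 z 0.007 0.018
568 [ 0.449 -0.119] [0.061 0.138] 83.4 z 0.007 0.027
1138 [ 0.546 -0.408] [0.059 0.047] 89.8 z 0.007 0.172
398 [0.565 0.412] [0.045 0.052] 26.3 z 0.007 0.111
322 [0.605 0.059] [0.036 0.102] 81.1 z 0.007 0.04
241 [ 0.609 -0.067] [0.1   0.024] 5.4 z 0.007 0.026
341 [ 0.636 -0.226] [0.102 0.032] 1.4 z 0.007 0.036
93 [0.622 0.233] [0.025 0.025] 73.4 z 0.007 0.052
1630 [0.866 0.424] [0.161 0.162] 5.2 z 0.007 0.044
1458 [ 0.874 -0.482] [0.059 0.122] 78.9 z 0.029 0.072
311 [0.85  0.055] [0.101 0.029] 64.2 z 0.007 0.028
side 41007 0.0008448816396313674
718 [ 0.448 -0.114] [0.069 0.13 ] 84.7 z 0.007 0.03
1835 [0.441 0.12 ] [0.206 0.09 ] 79.8 z 0.007 0.02
705 [ 0.535 -0.391] [0.06  0.048] 14.4 z 0.007 0.172
1351 [0.563 0.421] [0.047 0.048] 27.6 z 0.007 0.114
540 [0.605 0.069] [0.035 0.101] 79.3 z 0.007 0.042
292 [ 0.609 -0.059] [0.099 0.03 ] 10.6 z 0.007 0.028
290 [ 0.635 -0.222] [0.097 0.04 ] 1.6 z 0.007 0.038
194 [0.619 0.242] [0.025 0.023] 20.8 z 0.007 0.054
3777 [0.867 0.427] [0.162 0.16 ] 5.9 z 0.007 0.046
816 [ 0.873 -0.477] [0.068 0.125] 79.6 z 0.007 0.075
323 [0.847 0.061] [0.103 0.028] 65.8 z 0.008 0.03
```

View pics/top0.png

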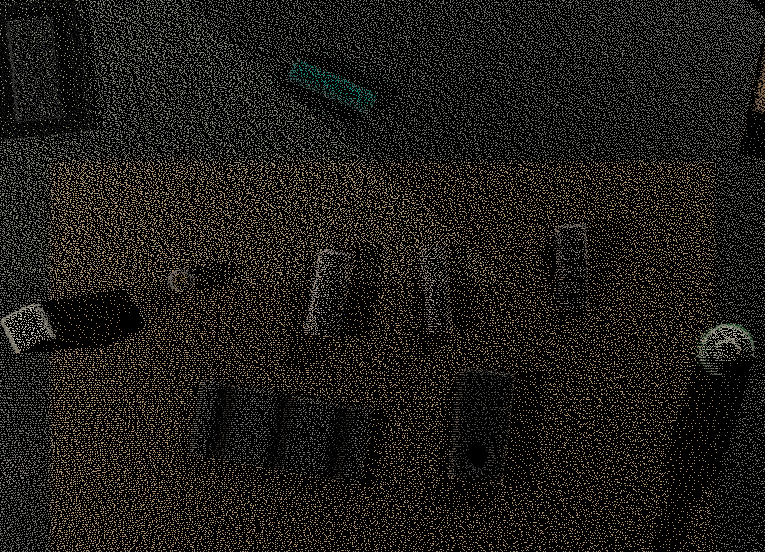

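The top-down view agrees with the clusters: block hole at the near end, rest at y≈.12, thick bar y≈.064, thin bar y≈-.063, step block y≈-.224, probe (.62,.237). I'll refine from above with the wrist camera.

```bash
cat >> h.py <<'E'
def quat(psi): return [0,float(np.cos(psi/2)),float(np.sin(psi/2)),0]
E
python3 - <<'E'
from h import *
from plant import manip
for k,(y) in enumerate((.14,-.14)):
    manip.move_pose([.53,y,.55],quat(np.pi)); manip.pause(.3)
    i=manip.camera_info("wrist"); p,d=manip.read_camera("wrist")
    np.savez(f"w{k}.npz",p=p,d=d,**i); cv2.imwrite(f"pics/w{k}.png",p)
    print(i["fx"],i["T"].round(3).tolist()); s=manip.sense(); print(s["clock"],s["q"].round(2),s["eef_pos"])
E
```

```text
288.6001027321524 [[-0.001, 0.958, 0.287, 0.45], [1.0, 0.001, 0.0, 0.14], [-0.0, 0.287, -0.958, 0.53], [0.0, 0.0, 0.0, 1.0]]
2.425 [ 0.06  0.28  1.42  0.    1.44 -1.52] [0.5299365  0.14037493 0.54987687]
288.6001027321524 [[-0.002, 0.958, 0.288, 0.45], [1.0, 0.002, 0.0, -0.139], [-0.0, 0.288, -0.958, 0.53], [0.0, 0.0, 0.0, 1.0]]
3.8583 [-0.46  0.28  1.42  0.    1.44 -2.03] [ 0.53015758 -0.1391389   0.5500722 ]
```

View pics/w0.png

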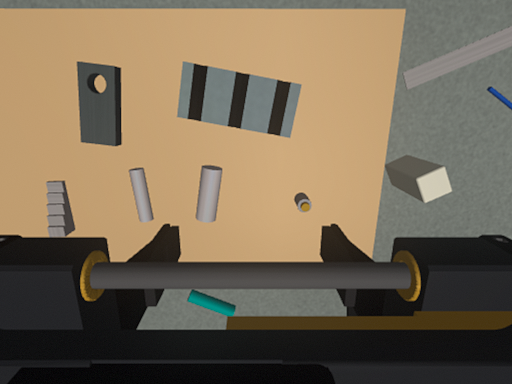

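View pics/w1.png

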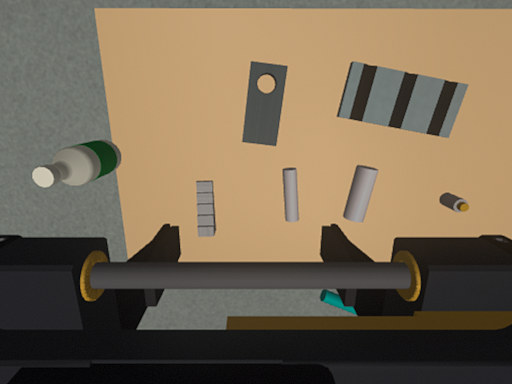

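Both wrist views show all the parts clearly: in w0 the rest (240,100), block (100,103, hole 97,82), thin bar (141,195), thick bar (208,193), probe (303,203); in w1 the step block (205,208), its steps rising toward the robot or away still to be checked from depth.

```bash
cat >> h.py <<'E'
def clusters(w,x0=.33,x1=.78,y0=-.33,y1=.33,zmin=.007,zmax=.2,n=150):
    m=(w[:,0]>x0)&(w[:,0]<x1)&(w[:,1]>y0)&(w[:,1]<y1)&(w[:,2]>zmin)&(w[:,2]<zmax); q=w[m]
    a=((q[:,0]-x0)*1000).astype(int);b=((q[:,1]-y0)*1000).astype(int)
    g=np.zeros((a.max()+1,b.max()+1),np.uint8); g[a,b]=1
    g=cv2.morphologyEx(g,cv2.MORPH_CLOSE,np.ones((7,7)))
    k,l,st,ce=cv2.connectedComponentsWithStats(g); L=l[a,b]
    return [q[L==j] for j in range(1,k) if (L==j).sum()>n]
def rect(s):
    s=s[:,:2].astype(np.float32); c,(a,b),t=cv2.minAreaRect(s)
    if a<b: a,b,t=b,a,t+90
    t=(t+90)%180-90
    return np.round(c,4),round(a,4),round(b,4),round(t,2)
E
python3 - <<'E'
from h import *
for n in("w0","w1"):
    i=dict(np.load(n+".npz")); w,c=cloud(i["p"],i["d"],i)
    m=(w[:,0]>.35)&(w[:,0]<.7)&(abs(w[:,1])<.35)&(abs(w[:,2])<.006); print(n,np.median(w[m,2]),w[m,2].std())
    for s in clusters(w):
        zt=np.percentile(s[:,2],95); print(len(s),rect(s),"z95",zt.round(4)," top:",rect(s[s[:,2]>zt-.006]), "bright")
        if abs(s[:,1].mean()+.224)<.02:
            for x in np.arange(.58,.69,.01): 
                q=s[abs(s[:,0]-x)<.005]; print(round(x,2),len(q),np.median(q[:,2]).round(4) if len(q) else 0,end="; ")
            print()
E
```

```text
w0 0.0004993957762746137 0.000971375423529153
6440 (array([0.4394, 0.1189]), 0.2003, 0.0901, 79.76) z95 0.0155  top: (array([0.4394, 0.1189]), 0.2003, 0.0901, 79.76) bright
3082 (array([ 0.4472, -0.1174]), 0.1301, 0.062, -6.71) z95 0.0259  top: (array([ 0.4472, -0.1174]), 0.1301, 0.062, -6.71) bright
1143 (array([0.6025, 0.0628]), 0.0996, 0.0379, -9.19) z95 0.0378  top: (array([0.6026, 0.063 ]), 0.0993, 0.0283, -8.74) bright
789 (array([ 0.6073, -0.0636]), 0.1002, 0.0259, 5.62) z95 0.0258  top: (array([ 0.6072, -0.0632]), 0.1002, 0.0217, 5.22) bright
1144 (array([ 0.6333, -0.2249]), 0.1004, 0.0339, 1.75) z95 0.0337  top: (array([ 0.6632, -0.2229]), 0.0403, 0.0315, 2.0) bright
0.58 26 0.0092; 0.59 90 0.0096; 0.6 102 0.01; 0.61 97 0.015; 0.62 114 0.0157; 0.63 107 0.0212; 0.64 125 0.0217; 0.65 116 0.0269; 0.66 139 0.0274; 0.67 122 0.0329; 0.68 106 0.0329; 
235 (array([0.6179, 0.2359]), 0.0251, 0.0246, 0.11) z95 0.0522  top: (array([0.6173, 0.2364]), 0.0151, 0.0142, -87.79) bright
w1 0.00042509310193028504 0.0009639073668640948
6518 (array([0.4392, 0.1192]), 0.202, 0.0903, 79.77) z95 0.0
[... 176 characters left out ...]
0599, -6.79) bright
1223 (array([0.6026, 0.0612]), 0.1006, 0.0363, -9.6) z95 0.0377  top: (array([0.6028, 0.0617]), 0.1003, 0.029, -9.58) bright
738 (array([ 0.6074, -0.0644]), 0.1004, 0.025, 5.23) z95 0.0259  top: (array([ 0.6073, -0.0641]), 0.1003, 0.0213, 5.2) bright
932 (array([ 0.6329, -0.2244]), 0.0999, 0.0301, 1.88) z95 0.034  top: (array([ 0.663 , -0.2231]), 0.0392, 0.0301, 0.31) bright
0.58 15 0.0098; 0.59 92 0.0094; 0.6 97 0.0102; 0.61 89 0.0155; 0.62 98 0.016; 0.63 86 0.0214; 0.64 102 0.0215; 0.65 86 0.0274; 0.66 111 0.0276; 0.67 89 0.0334; 0.68 67 0.0336; 
352 (array([0.6168, 0.2336]), 0.0249, 0.021, -27.16) z95 0.0519  top: (array([0.6178, 0.2356]), 0.0146, 0.0144, 39.88) bright
```

```bash
cat >> h.py <<'E'
D=np.radians
def rot(p,yaw,o):
    c,s=np.cos(yaw),np.sin(yaw); return np.array([p[0]+c*o[0]-s*o[1],p[1]+s*o[0]+c*o[1]])
REST=((.4393,.119),D(-10.24)); BLOCK=((.4471,-.1173),D(-6.75))
G=.164; UP=.16          # grasp point ahead of TCP; transit height of grasp point
def pick(m,xy,yaw,z,opening=.087):
    q=quat(np.pi+yaw); m.grip(opening)
    m.move_pose([*xy,UP+G],q); m.move_straight([*xy,z+G],q,vel=.12)
    m.grip(0); s=m.sense(); print("gripped gap",s["finger_gap"].round(4),"F",round(s["gripper_force"],1),"pos",s["eef_pos"].round(4))
    m.move_straight([*xy,UP+G],q,vel=.15); s=m.sense(); print("lifted gap",s["finger_gap"].round(4),"F",round(s["gripper_force"],1),"t",s["clock"])
def place(m,xy,yaw,z,opening,over=.003):
    q=quat(np.pi+yaw); m.move_pose([*xy,UP+G],q)
    m.move_straight([*xy,z+.012+G],q,vel=.15); m.pause(.2)
    hit=m.move_straight([*xy,z-over+G],q,vel=.015,contact_N=3); s=m.sense()
    print("contact",hit,"z-target",(s["eef_pos"][2]-G-z).round(4),"F",s["force"].round(1))
    m.pause(.2); m.grip(opening); m.pause(.2); m.move_straight([*xy,UP+G],q,vel=.12); print("t",m.sense()["clock"])
E
python3 - <<'E'
from h import *
from plant import manip
y0,y1=D(1.8),BLOCK[1]
pick(manip,rot((.6331,-.2246),y0,(.011,0)),y0,.023)
t=rot(*BLOCK,(0,-.085)); print(t)
place(manip,rot(t,y1,(.011,0)),y1,.023,.045)
E
```

```text
Traceback (most recent call last):
  File "h.py", line 35, in pick
    m.grip(0); s=m.sense(); print("gripped gap",s["finger_gap"].round(4),"F",round(s["gripper_force"],1),"pos",s["eef_pos"].round(4))
                                                ^^^^^^^^^^^^^^^^^^^^^
AttributeError: 'float' object has no attribute 'round'
```

```bash
sed -i 's/s\["finger_gap"\].round(4)/round(s["finger_gap"],4)/g' h.py
python3 - <<'E'
from h import *
from plant import manip
y0,y1=D(1.8),BLOCK[1]
s=manip.sense(); print(s["finger_gap"],s["gripper_force"],s["eef_pos"],s["clock"])
xy=rot((.6331,-.2246),y0,(.011,0))
manip.move_straight([*xy,UP+G],quat(np.pi+y0),vel=.15)
s=manip.sense(); print(s["finger_gap"],s["gripper_force"],s["force"])
t=rot(*BLOCK,(0,-.085)); print(t)
place(manip,rot(t,y1,(.011,0)),y1,.023,.045)
E
```

```text
0.030036915888445537 29.99989822274074 [ 0.64405682 -0.2240485   0.18693612] 7.375
0.030108335998063483 29.999422780238092 [ 0.05605126 -1.08220853 -4.80142092]
[ 0.43710932 -0.20171082]
contact True z-target -0.0001 F [0.3 0.3 4.3]
t 13.5083
```

```bash
python3 - <<'E'
from h import *
from plant import manip
pick(manip,(.6026,.0622),D(-9.3),.019+.007)
place(manip,REST[0],REST[1],.030+.007,.055)
pick(manip,(.6073,-.0638),D(5.25),.013+.0125)
place(manip,rot(*REST,(0,-.07)),REST[1],.023+.0125,.045)
# look from above
manip.move_pose([.53,.0,.55],quat(np.pi)); manip.pause(.3)
i=manip.camera_info("wrist"); p,d=manip.read_camera("wrist")
np.savez("w2.npz",p=p,d=d,**i); cv2.imwrite("pics/w2.png",p)
w,c=cloud(p,d,i)
for s in clusters(w):
    zt=np.percentile(s[:,2],95); print(len(s),rect(s),"z95",zt.round(4)," top:",rect(s[s[:,2]>zt-.006]))
E
```

```text
gripped gap 0.0373 F 30.0 pos [0.6026 0.0623 0.19  ]
lifted gap 0.0373 F 30.0 t 18.825
contact True z-target 0.0006 F [ 0.3 -0.2  4.4]
t 23.5917
gripped gap 0.0251 F 30.0 pos [ 0.6073 -0.0638  0.1895]
lifted gap 0.0247 F 30.0 t 28.7583
contact True z-target 0.0006 F [ 0.1 -0.1  4.7]
t 33.7083
6882 (array([0.4395, 0.1191]), 0.2006, 0.0998, 79.92) z95 0.0476  top: (array([0.4394, 0.1188]), 0.0997, 0.0308, -10.61)
2811 (array([ 0.4471, -0.1172]), 0.1298, 0.0607, -6.65) z95 0.026  top: (array([ 0.4471, -0.1172]), 0.1298, 0.0606, -6.58)
1315 (array([ 0.4375, -0.2026]), 0.0998, 0.0315, -6.49) z95 0.0339  top: (array([ 0.4673, -0.2062]), 0.0398, 0.0304, -7.21)
286 (array([0.6166, 0.2344]), 0.0252, 0.0221, -35.91) z95 0.0519  top: (array([0.6177, 0.2356]), 0.015, 0.0144, 46.42)
```

View pics/w2.png

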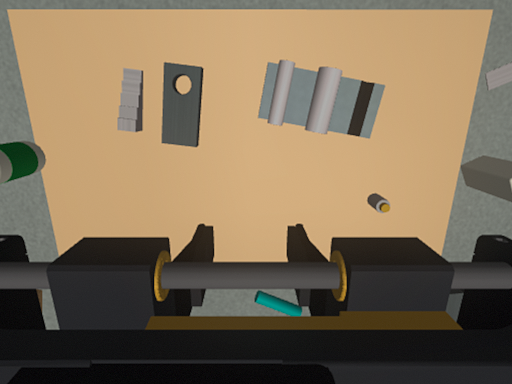

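The picture shows the thick bar in the middle groove (323,100), the thin bar in the block-side groove (281,92) and the stepped block beside the calibration block (130,100); the measurements agree. The probe is still at (378,203).

```bash
python3 - <<'E'
from h import *
from plant import manip
pick(manip,(.6177,.2357),0.,.023)
t=rot(*BLOCK,(.0225,0)); print(t)
place(manip,t,0.,.025+.023,.06)
manip.move_pose([.53,.0,.55],quat(np.pi)); manip.pause(.3)
i=manip.camera_info("wrist"); p,d=manip.read_camera("wrist")
cv2.imwrite("pics/w3.png",p[:240])
w,c=cloud(p,d,i)
def loc(p,F):
    c,s=np.cos(F[1]),np.sin(F[1]); v=np.array(p)-F[0]; return np.round([c*v[0]+s*v[1],-s*v[0]+c*v[1]],4)
for nm,F,(x0,x1,y0,y1,z0,z1) in (("thick",REST,(-.07,.07,-.03,.03,.04,.06)),("thin",REST,(-.07,.07,-.09,-.05,.03,.05)),("probe stub",BLOCK,(-.06,.06,-.03,.03,.07,.09)),("probe",BLOCK,(-.06,.06,-.03,.03,.04,.09)),("step",BLOCK,(-.07,.07,-.12,-.05,.007,.05))):
    c,s=np.cos(F[1]),np.sin(F[1]); v=w[:,:2]-F[0]; L=np.c_[c*v[:,0]+s*v[:,1],-s*v[:,0]+c*v[:,1],w[:,2]]
    q=L[(L[:,0]>x0)&(L[:,0]<x1)&(L[:,1]>y0)&(L[:,1]<y1)&(L[:,2]>z0)&(L[:,2]<z1)]
    print(nm,len(q),rect(q) if len(q)>5 else "", "z95",np.percentile(q[:,2],95).round(4))
print(manip.sense()["clock"])
E
```

```text
gripped gap 0.0253 F 30.0 pos [0.6177 0.2358 0.187 ]
lifted gap 0.0251 F 30.0 t 40.6667
[ 0.46944404 -0.11994459]
contact True z-target -0.0001 F [-0.5  0.8  4.5]
t 46.2417
thick 1251 (array([ 0.0002, -0.0006]), 0.0999, 0.0333, -0.16) z95 0.0488
thin 805 (array([ 0.0007, -0.0706]), 0.0995, 0.0221, 0.22) z95 0.0361
probe stub 96 (array([ 0.0234, -0.0007]), 0.0151, 0.0148, -82.07) z95 0.0778
probe 270 (array([ 0.0231, -0.0003]), 0.0248, 0.0248, 24.26) z95 0.0774
step 1313 (array([ 0.0005, -0.086 ]), 0.0998, 0.0313, 0.1) z95 0.034
47.6167
```

View pics/w3.png

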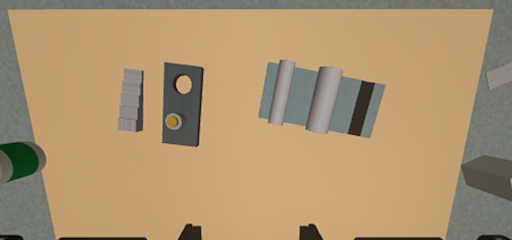

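The probe stands on the block at (173,121), midway between hole and plain end, and the other parts are in place. Every measured offset is within 2 mm of its target.

```bash
python3 -c "
from plant import manip
print(manip.close_job())"
```

```text
the job is handed in; nothing more can be done
None
```

The job is handed in at about 48 s: both bars, the stepped block and the probe each measured within about 2 mm of target from the wrist camera, and the bottle and white box were left alone; no verdict was returned.

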